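# Put the unfired clay fish away in the kit drawer

### The job

Put the unfired clay fish away: take it from its drying board, set it down softly, on its foot, on the cork in the empty compartment of the open kit drawer, letting go only when you feel it rest there, and then push the drawer fully home with a light, steady hand until it clicks past its catch and stays seated. Raw clay cracks easily, so squeeze the fish only lightly, do not bump or tip it, never touch the clay bird beside it, do not slam or ram the drawer, and leave the paint pots and the mug where they are.

Things in the scene. Friction and masses are not known exactly. Their poses are not given: they have to be found in the camera images.
- fish: Painted unfired clay fish, red with coloured bands, green tail fin, yellow back fin; 0.19 to 0.33 kg, loose, standing on its foot. 122 mm long along its own x (nose at +57, tail tip at -65). Origin: centre of the foot's underside, z up. Foot 60 x 34 mm, 20 mm high. Back fin 8 mm thick, its top 77 mm above the underside, x = -24 to +20; tail fin 9 mm thick.
- fish_body (a point): Centre of the fish's round body, 42 mm above the foot's underside, axes as the fish's. From x = -20 to +20 mm the body is a cylinder along x, 46 mm across (y = -23 to +23); beyond, it tapers. Raw clay: a squeeze of up to 45 N from each finger is safe (20 to 25 N holds it well; more than 45 N cracks it), and so is a bump of up to 20 N against cork, drawer or chest.
- bird: Painted unfired clay bird, blue with yellow tail and beak, 115 mm long along its own x (+52 to -63), 44 mm wide, 74 mm tall, standing loose in the left (+y) compartment of the drawer. It must not be touched by gripper or fish. Origin: centre of its underside, z up.
- chest: Low pine desktop chest with one drawer, fixed to the table. Origin: at table height, mid-width, on the front plane of its body; x points to its back (the way the drawer is pushed shut), y to the left as the robot sees it, z up. The body spans x = 0 to 280 mm, y = -173 to +173 mm; its flat painted top is 160 mm above the table, the underside of that top 148 mm.
- drawer (a joint): Drawer opening in m: 0 = home, front panel against the chest; 0.175 to 0.205 at the start. It slides with 1 to 2 N. A sprung roller catch resists from 11 to 3 mm before home, most at the beginning (11 to 14 N in all), and springs it back out if let go there; only in the last 1.5 mm does it pull the drawer home and hold it (2 to 3 N). At 0 is a hard stop. Home: within 1.5 mm.
- drawer_front (a point): Middle of the top edge of the drawer's front panel, on its outer face (the side towards the robot), 146 mm above the table; axes as the chest's. The wooden panel is 342 mm wide, 15 mm thick, from 14 to 146 mm above the table. A brass knob, 28 mm across, sticks out 43 mm from the middle of the face, 80 mm above the table.
- push_spot (a point): Flat spot on the outer face of the front panel, 50 mm to the right (-y) of the knob's axis and 125 mm above the table, good for pushing; axes as the chest's. The drawer and chest stand less than 25 N of push, and the drawer must not close faster than 0.25 m/s, or the clay inside is jarred.
- bay (a point): Point on the wooden floor of the empty right (-y) compartment, 32 mm above the table, midway between its sides, 50 mm behind the front panel's inner face; moves with the drawer, axes as the chest's. The compartment spans x = -50 to +192, y = -73 to +73 mm. Cork sheets cover all its floor, stacked 8 to 28 mm high, differently each time: feel for them. Sides rise 80 mm, divider 64 mm.
- dryboard: Plywood drying board with a sheet of paper, 140 x 180 x 10 mm, fixed to the table to the left or the right of the drawer; the fish starts on it. Origin: centre of its underside, z up. (On the other side lies a black painted card of the same outline, 5 mm thick.)
- pot_red: Paint pot with red paint and a white lid, 50 mm across, 58 mm tall, loose. Leave alone. Origin: centre of its underside.
- pot_green: Paint pot with green paint and a white lid, 50 mm across, 58 mm tall, loose. Leave alone. Origin: centre of its underside.
- mug: White mug, 80 mm across, 95 mm tall, with brushes standing in it up to 190 mm, loose. Leave alone. Origin: centre of its underside.
Not all that is in view belongs to the job. There is more than one size of the bird; the one meant has the size given above.

How it is judged:
By the outcome, as a careful person would: the job done as asked, in the order asked, and still so for the second after the job is handed in, with the robot touching nothing.
It also fails if it takes over 72 s, if anything falls off the work surface, if the arm or the gripper's body presses on something with over 40 N, if the wrist force passes 120 N, or if a joint passes its speed limit or range.

### The arm

A 7-joint arm with a two-finger parallel gripper is mounted at the origin on the work surface. World frame = base frame: x ahead of the robot, y to its left, z up, the work surface at z = 0. Lengths are in mm, angles in rad, forces in N, time in s.
With the tool pointing down it reaches from about 400 to 875 mm from the base axis. Payload 6.5 kg.
Tool frame: the origin (TCP) lies at the very end of the fingers, on their centre line; the grasp point (between the pads) lies 19 mm behind it; z points along the fingers, y is the line along which they close (so a half turn about z gives the same grasp; the last joint's range is limited). The gripper opens to 88 mm and grips with 3 to 60 N. Pads are 18 mm wide; open, the fingers measure 123 mm over their backs; the gripper's body (75 mm by 187 mm) begins 45 mm behind the grasp point.
Start: joints at [1.123, 0.536, -0.004, 1.538, 0.003, 1.067, -0.071], TCP at [242.18, -603.191, 238.716] pointing down, gripper open.
Joint ranges: [-2.7, 2.7], [-0.37, 2.16], [-1.27, 1.26], [0.24, 2.4], [-1.31, 4.45], [0.19, 1.91], [-2.76, 2.76]. Speed limits (rad/s): [2.39, 2.39, 3.14, 3.14, 3.14, 3.14, 3.14].

### API

Orientations are given as a rotation vector (axis times angle).
In Python, from workcell import env gives the robot as it stands. The module is installed in compiled form; this text tells all that it offers.
- The arm moves only by the tool move_arm, never from a script. Its argument "increments" is a list that holds one entry, the list of rows, each a list of 7 numbers: the shift along the tool's x, y, z scaled (see below), then the turn, a rotation vector about the tool's x, y, z scaled (see below), then the closure, from 0 (fully open) to 1 (shut). A call has exactly 8 rows; each row shifts and turns the commanded pose from where the row before left it, along the tool's axes as they then stand; what a row does not reach is not made up. The controller multiplies each number of a shift by 12 cm and each number of a turn by pi/2 rad. A row lasts 1/8 s, in which the tool goes at most 62.5 mm and 10.7 degrees, less where a joint would pass 70% of its speed; a pose out of reach is approached as far as the arm can. A call with a number of a shift or a turn outside -1 to 1 is refused whole. A call with a gripper value outside its range is refused whole. The fingers move at their own pace and stop on an object; "squeeze" is the grip in N (left out, the last holds). Time passes only in rows, so rows that do not move let the fingers close, or fill a call up. It gives the time, the measured TCP pose, the force, the opening and the grip force at its end, in the units of the state.
- env.sense(): the state, without advancing time (a new reading comes with each control period).
- env.read_camera(name): name is "scene" or "top" or "wrist"; returns the picture (400x640x3 uint8, red, green, blue); there is no depth.
- env.camera_model(name): a dict with "intrinsics" (3x3 intrinsics, pixels), "k1" (the pictures are not rectified: a ray, as slopes to the right and down, at radius r is drawn at 1 + k1 r^2 times it, then the intrinsics apply), "origin" and "attitude" of the camera in the world; the wrist camera has in their place "mount" (4x4, takes a point from camera to tool coordinates, whose origin is the TCP and whose axes are the flange's). Camera axes: x right, y up, looking along -z (the intrinsics and any distortion apply to the point x, -y, -z); pixel columns grow to the right and rows downward; lengths in mm; the calibration is good to about 2 mm. A picture is of the moment at which its call begins: read the wrist's pose just before it. camera_model takes no time and is no camera call.
- env.close_job(): hands the job in; it is judged then, once.
The state is a dict: "time_s": time; "qpos": joint angles; "qd": joint speeds; "effort": joint torques, N m; "position": TCP position; "orientation": TCP orientation; "force": force on the tool from outside, world axes, zero at the start; "ft_torque": the same for the moment, N m; "grip_width": opening from 0.0 (shut) to 1.0 (fully open); "gripper_force": force on a finger pad.
Only numpy, scipy, OpenCV 4.12 (cv2) and the standard library are available. Lean on these libraries where they do the work, as an engineer would, in place of code of your own. Each camera call takes 0.05 s, during which the arm holds its last target. There are 200 camera calls.

## Working session

There is one attempt and no reset: what is moved stays moved. The work goes in short steps, Python scripts to look and compute and a tool call to move; the robot and the scene stay as the last step left them, time stands still between calls to the robot, and variables do not carry over. Pictures are saved under pics/ and viewed, at most 10 in all, crops included, and the job is handed in when it is done.

Besides the shell and the picture viewer there is one more tool, called after "Request:" as name(argument=value, ...) on one line, values as JSON. move_arm: Moves the arm, as the interface text tells. Its arguments: {"type":"object","properties":{"increments":{"type":"array"},"squeeze":{"type":"number"}},"required":["increments"]}

```bash
mkdir -p pics
python3 - <<'E'
from workcell import env
import cv2,numpy as np,json
s=env.sense();print({k:np.round(v,3).tolist() for k,v in s.items()})
for n in("scene","top","wrist"):
    im=env.read_camera(n);cv2.imwrite(f"pics/{n}0.png",im[:,:,::-1])
    m=env.camera_model(n);print(n,{k:np.round(v,4).tolist() for k,v in m.items()})
E
```

```text
{'time_s': 0.0, 'qpos': [1.123, 0.537, -0.004, 1.539, 0.003, 1.067, -0.071], 'qd': [0.0, -0.001, 0.0, -0.0, 0.0, -0.002, -0.001], 'effort': [0.001, -57.099, 0.991, -25.16, -0.056, 0.018, 0.0], 'position': [241.957, -602.644, 237.856], 'orientation': [-3.083, -0.596, 0.001], 'force': [-0.488, -0.529, 0.149], 'ft_torque': [0.016, -0.019, 0.002], 'gripper_force': 0.0, 'grip_width': 1.001}
scene {'intrinsics': [[501.6974, 0.0, 316.1459], [0.0, 501.6974, 200.6842], [0.0, 0.0, 1.0]], 'k1': -0.1428, 'origin': [260.1411, -622.6303, 1230.29], 'attitude': [0.5593, -0.1473, -0.4896]}
top {'intrinsics': [[383.4972, 0.0, 317.5532], [0.0, 383.4972, 198.5495], [0.0, 0.0, 1.0]], 'k1': -0.0113, 'origin': [451.4818, -8.9349, 1033.8834], 'attitude': [0.14, -0.1201, -1.5896]}
wrist {'intrinsics': [[285.2853, 0.0, 316.303], [0.0, 285.2853, 196.4387], [0.0, 0.0, 1.0]], 'k1': -0.0159, 'mount': [[0.0009, 0.9646, 0.2637, 67.3169], [1.0, -0.0009, -0.0002, -0.3179], [0.0001, 0.2637, -0.9646, -145.5219], [0.0, 0.0, 0.0, 1.0]]}
```

View pics/top0.png

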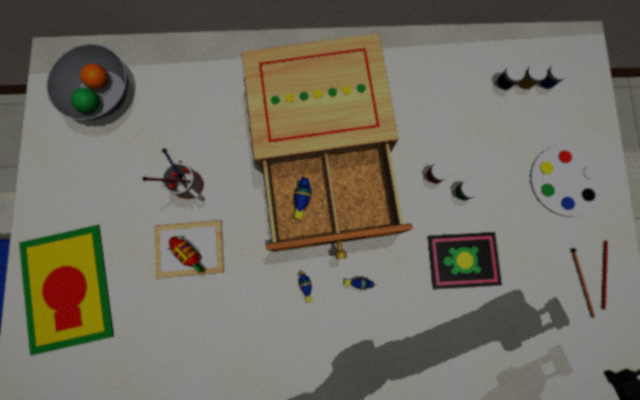

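View pics/scene0.png

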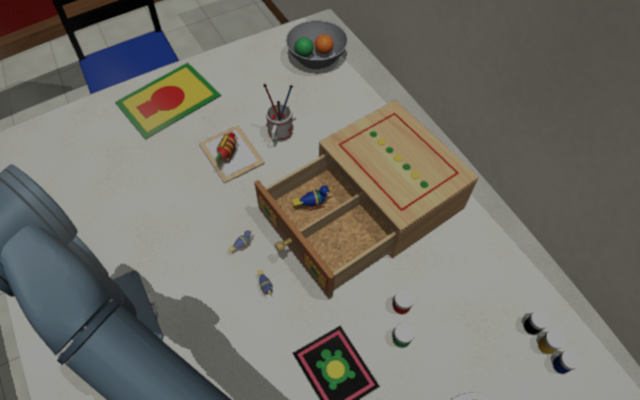

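The top view shows the fish on the left board at (186,253), tail lower-right at (203,268). The drawer has its left bay holding a bird at (302,197) and its right bay empty at (363,190). Bird candidates are (302,197) in the left bay, the one meant by size and place, and smaller ones at (304,285) and (359,283) on the table. The mug is at (182,178), the pots at (433,173) and (462,190), and the card at (465,260).

```bash
cat > h.py <<'E'
from workcell import env
import cv2,numpy as np
from scipy.spatial.transform import Rotation as R
def cam(n,s=None):
    m=env.camera_model(n)
    if n!="wrist": return m,np.array(m["origin"]),R.from_rotvec(m["attitude"]).as_matrix()
    s=s or env.sense();M=np.array(m["mount"]);T=R.from_rotvec(s["orientation"]).as_matrix()
    return m,T@M[:3,3]+np.array(s["position"]),T@M[:3,:3]
def rays(n,px,s=None):
    m,o,A=cam(n,s);K=np.array(m["intrinsics"])
    p=cv2.undistortPoints(np.array(px,float).reshape(-1,1,2),K,np.array([m["k1"],0,0,0.])).reshape(-1,2)
    return o,np.c_[p[:,0],-p[:,1],-np.ones(len(p))]@A.T
def onz(n,px,z,s=None):
    o,d=rays(n,px,s);return o+d*((z-o[2])/d[:,2])[:,None]
def proj(n,P,s=None):
    m,o,A=cam(n,s);c=(np.atleast_2d(P)-o)@A;x=c[:,:2]*[1,-1]/-c[:,2:]
    x*=1+m["k1"]*(x**2).sum(1,keepdims=True);K=np.array(m["intrinsics"]);return x@K[:2,:2].T+K[:2,2]
E
python3 - <<'E'
from h import *
np.set_printoptions(precision=1,suppress=True)
im=cv2.imread("pics/top0.png")
c=[(257,158),(397,137),(243,52),(379,35)]
P=onz("top",c,160);print("chest",P)
D=onz("top",[(265,248),(411,229)],146);print("front",D)
print("board",onz("top",[(155,223),(222,221),(156,278),(224,274)],10))
print("smallbirds",onz("top",[(304,285),(359,283)],30)); print("mug",onz("top",[(182,182)],95),"pots",onz("top",[(433,173),(462,190)],50))
print("bird",onz("top",[(302,197)],85))
print("fish head,tail",onz("top",[(172,240),(204,270)],50))
a=im[30:300,145:425];b=cv2.resize(a,None,fx=2.1,fy=2.1,interpolation=cv2.INTER_CUBIC);cv2.imwrite("pics/crop1.png",b)
E
```

```text
chest [[ 697.6  141.2  160. ]
 [ 740.4 -190.8  160. ]
 [ 970.1  177.5  160. ]
 [1005.8 -161.2  160. ]]
front [[ 487.   124.2  146. ]
 [ 523.1 -213.6  146. ]]
board [[565.9 442.5  10. ]
 [567.1 260.7  10. ]
 [420.  433.   10. ]
 [426.8 252.8  10. ]]
smallbirds [[395.4  41.5  30. ]
 [397.4 -99.3  30. ]]
mug [[658.5 341.4  95. ]] pots [[ 676.2 -302.3   50. ]
 [ 629.1 -374.3   50. ]]
bird [[614.6  40.3  85. ]]
fish head,tail [[516.4 378.6  50. ]
 [438.8 293.7  50. ]]
```

View pics/crop1.png

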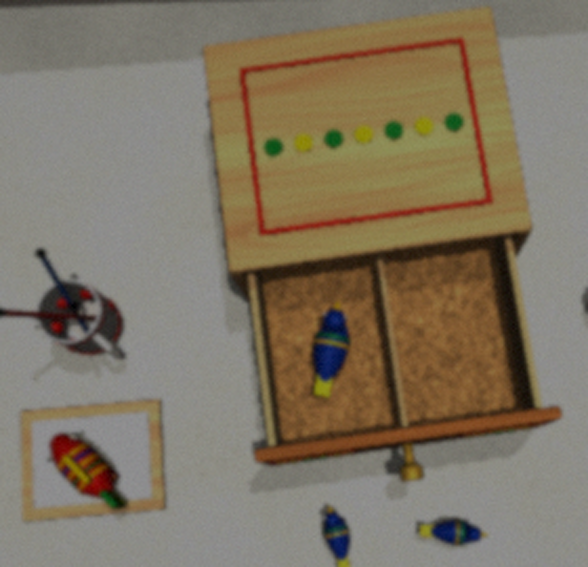

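```bash
cat >> h.py <<'E'
def down(psi):
    c,s=np.cos(psi),np.sin(psi);return R.from_matrix(np.array([[c,s,0],[s,-c,0],[0,0,-1.]]))
def plan(wps,g=0,start=None):
    """wps: list of (xyz, yaw_deg, nrows); uniform rows, simulated with rounding"""
    s=env.sense();p=np.array(s["position"]) ;r=R.from_rotvec(s["orientation"])
    for xyz,y,n in wps:
        for i in range(n):
            k=n-i;d=r.inv().apply((np.array(xyz)-p)/k)/120
            t=(r.inv()*down(np.radians(y))).as_rotvec()/k/(np.pi/2)
            d,t=np.round(d,3),np.round(t,3)
            print([*map(float,d),*map(float,t),g],end=",\n")
            p=p+r.apply(d*120);r=r*R.from_rotvec(t*np.pi/2)
    print("end",p.round(1))
E
python3 -c "
from h import *
plan([((430,-480,280),30,4),((560,-280,300),35,4),((570,0,300),40,5),((500,315,270),47,6),((500,315,270),47,5)])"
```

```text
[0.459, -0.092, -0.087, -0.0, 0.0, -0.023, 0],
[0.462, -0.075, -0.087, -0.0, 0.0, -0.022, 0],
[0.464, -0.059, -0.088, -0.0, 0.0, -0.023, 0],
[0.466, -0.041, -0.087, -0.001, 0.0, -0.022, 0],
[0.443, -0.226, -0.042, 0.0, 0.0, -0.014, 0],
[0.448, -0.216, -0.042, 0.0, 0.0, -0.014, 0],
[0.452, -0.206, -0.042, 0.0, 0.0, -0.014, 0],
[0.456, -0.196, -0.041, 0.0, 0.0, -0.014, 0],
[0.281, -0.373, -0.0, 0.0, 0.0, -0.011, 0],
[0.288, -0.368, -0.0, 0.0, 0.0, -0.011, 0],
[0.294, -0.362, -0.0, 0.0, 0.0, -0.011, 0],
[0.301, -0.357, -0.0, 0.0, 0.0, -0.011, 0],
[0.307, -0.352, -0.001, 0.0, 0.0, -0.011, 0],
[0.206, -0.398, 0.042, 0.0, 0.0, -0.013, 0],
[0.215, -0.394, 0.042, 0.0, 0.0, -0.013, 0],
[0.223, -0.389, 0.041, 0.0, 0.0, -0.013, 0],
[0.23, -0.384, 0.042, 0.0, 0.0, -0.013, 0],
[0.238, -0.38, 0.041, 0.0, 0.0, -0.013, 0],
[0.246, -0.374, 0.042, 0.0, 0.0, -0.013, 0],
[0.0, -0.0, -0.0, 0.0, 0.0, -0.0, 0],
[0.0, -0.0, -0.0, 0.0, 0.0, -0.0, 0],
[0.0, -0.0, -0.0, 0.0, 0.0, -0.0, 0],
[0.0, -0.0, -0.0, 0.0, 0.0, -0.0, 0],
[0.0, -0.0, -0.0, 0.0, 0.0, -0.0, 0],
end [500.  315.  269.9]
```

Request:
move_arm(increments=[[[0.46, -0.09, -0.087, 0, 0, -0.023, 0], [0.46, -0.075, -0.087, 0, 0, -0.022, 0], [0.46, -0.06, -0.087, 0, 0, -0.023, 0], [0.46, -0.04, -0.087, 0, 0, -0.022, 0], [0.44, -0.225, -0.042, 0, 0, -0.014, 0], [0.45, -0.215, -0.042, 0, 0, -0.014, 0], [0.45, -0.205, -0.042, 0, 0, -0.014, 0], [0.45, -0.195, -0.042, 0, 0, -0.014, 0]]])

```text
time_s: 1.15
position: [559.1, -280.4, 300.6]
orientation: [-2.996, -0.946, 0.001]
force: [0.7, -0.9, -0.4]
grip_width: 0.999
gripper_force: 0.0
```

Request:
move_arm(increments=[[[0.28, -0.37, 0, 0, 0, -0.011, 0], [0.29, -0.37, 0, 0, 0, -0.011, 0], [0.295, -0.36, 0, 0, 0, -0.011, 0], [0.3, -0.355, 0, 0, 0, -0.011, 0], [0.305, -0.35, 0, 0, 0, -0.011, 0], [0.205, -0.4, 0.042, 0, 0, -0.013, 0], [0.215, -0.395, 0.042, 0, 0, -0.013, 0], [0.225, -0.39, 0.042, 0, 0, -0.013, 0]]])

```text
time_s: 2.15
position: [533.0, 156.6, 285.2]
orientation: [2.918, 1.164, -0.0]
force: [0.5, -0.3, 0.4]
grip_width: 1.003
gripper_force: 0.0
```

Request:
move_arm(increments=[[[0.23, -0.385, 0.042, 0, 0, -0.013, 0], [0.235, -0.38, 0.042, 0, 0, -0.013, 0], [0.2, -0.33, 0.042, 0, 0, -0.013, 0], [0, 0, 0, 0, 0, 0, 0], [0, 0, 0, 0, 0, 0, 0], [0, 0, 0, 0, 0, 0, 0], [0, 0, 0, 0, 0, 0, 0], [0, 0, 0, 0, 0, 0, 0]]])

```text
time_s: 3.15
position: [498.7, 304.0, 270.5]
orientation: [2.882, 1.251, 0.0]
force: [-0.1, -0.4, 0.5]
grip_width: 0.994
gripper_force: 0.0
```

Run:
```python
from h import *
import json
s=env.sense();im=env.read_camera("wrist")[:,:,::-1];cv2.imwrite("pics/w1.png",im)
s={k:np.asarray(v).tolist() for k,v in s.items()};json.dump(s,open("w1.json","w"))
print(s["time_s"],np.round(s["position"],1),np.round(s["orientation"],3),np.round(s["qpos"],2),np.round(s["force"],1))
```

```text
3.15 [498.7 304.  270.5] [2.882 1.251 0.   ] [-0.31  0.43 -0.43  1.67  0.19  1.09 -1.54] [-0.1 -0.4  0.5]
```

View pics/w1.png

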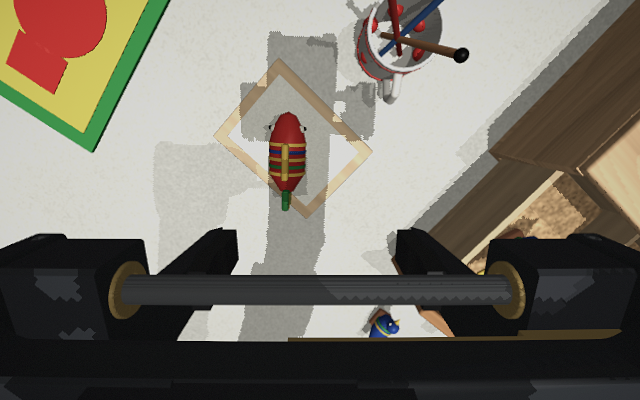

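The wrist view shows the fish upright at (287,155), nose up at (288,112), green tail at (285,205) and yellow back fin at x≈284, rows 143–182. The mug is at (400,40).

Run:
```python
from h import *
import json
np.set_printoptions(precision=1,suppress=True)
s=json.load(open("w1.json"));im=cv2.imread("pics/w1.png")
hsv=cv2.cvtColor(im,cv2.COLOR_BGR2HSV);box=np.zeros(im.shape[:2],np.uint8);box[105:215,262:312]=255
m=((hsv[...,1]>130)&(box>0)).astype(np.uint8)
n,l,st,ce=cv2.connectedComponentsWithStats(m);k=1+st[1:,4].argmax();print(st[k],ce[k]);m=l==k
rows=[r for r in range(112,212,4) if m[r].any()]
print([(r,int(np.where(m[r])[0].min()),int(np.where(m[r])[0].max())) for r in rows])
mid=[(( np.where(m[r])[0].min()+np.where(m[r])[0].max())/2,r) for r in range(135,180)]
C=onz("wrist",mid,52,s);v=np.linalg.svd(C-C.mean(0))[2][0];print("body yaw",np.degrees(np.arctan2(v[1],v[0])),C.mean(0))
y=cv2.inRange(hsv,(20,120,90),(38,255,255))*(box>0);x0=y[140:185,278:290];
ys,xs=np.where(x0>0);print("fin rows",[(r+140,int((x0[r]>0).sum())) for r in range(0,45,2)])
print("nose z52",onz("wrist",[(288,st[k][1])],50,s),"tail z50",onz("wrist",[(285.5,st[k][1]+st[k][3])],52,s))
ca=im[105:215,240:330];cv2.imwrite("pics/crop2.png",cv2.resize(ca,None,fx=5,fy=5,interpolation=cv2.INTER_CUBIC))
```

```text
[ 269  112   37   99 2390] [286.6 155.3]
[(112, 287, 288), (116, 280, 295), (120, 277, 297), (124, 275, 299), (128, 274, 299), (132, 272, 300), (136, 271, 303), (140, 270, 304), (144, 269, 305), (148, 270, 304), (152, 270, 304), (156, 269, 304), (160, 270, 304), (164, 269, 304), (168, 270, 303), (172, 269, 304), (176, 271, 301), (180, 274, 299), (184, 276, 296), (188, 279, 294), (192, 283, 289), (196, 282, 290), (200, 282, 289), (204, 282, 289), (208, 282, 287)]
body yaw -135.68774431788262 [484.4 344.6  52. ]
fin rows [(140, 0), (142, 0), (144, 12), (146, 8), (148, 6), (150, 6), (152, 6), (154, 7), (156, 6), (158, 6), (160, 11), (162, 6), (164, 6), (166, 6), (168, 6), (170, 6), (172, 6), (174, 12), (176, 9), (178, 6), (180, 5), (182, 0), (184, 0)]
nose z52 [[524.3 383.1  50. ]] tail z50 [[432.5 294.3  52. ]]
```

View pics/crop2.png

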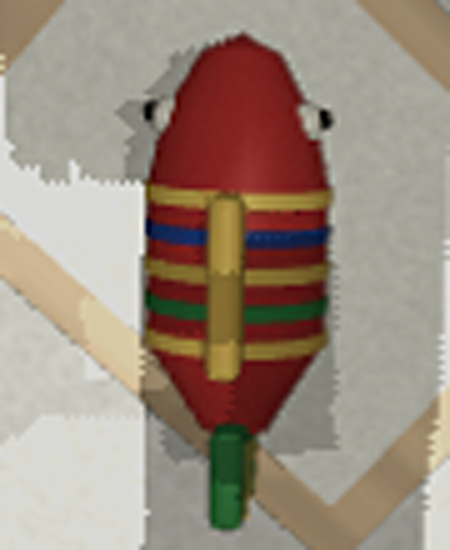

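Run:
```python
from h import *
import json
np.set_printoptions(precision=1,suppress=True)
s=json.load(open("w1.json"))
print(onz("wrist",[(286.8,144),(286.8,174),(286.8,159)],52,s)); f=onz("wrist",[(285,144),(285,181),(285,162.5)],87,s);print(f,f[2]+2*np.array([.717,.697,0]))
t=onz("wrist",[(284,270-60),(286,192)],60,s);print(t)
a=onz("wrist",[(278,58),(372,151),(307,218),(214,136)],10,s);print("board",a,a.mean(0))
```

```text
[[496.2 356.3  52. ]
 [469.2 329.   52. ]
 [482.9 342.9  52. ]]
[[499.3 357.5  87. ]
 [469.  326.8  87. ]
 [484.4 342.4  87. ]] [485.8 343.8  87. ]
[[434.5 297.9  60. ]
 [453.6 313.5  60. ]]
board [[560.2 443.8  10. ]
 [571.9 267.4  10. ]
 [435.5 257.4  10. ]
 [424.  434.2  10. ]] [497.9 350.7  10. ]
```

```bash
python3 -c "
from h import *
plan([((483.5,343,150),44.7,6),((483.5,343,150),44.7,2)])"
```

```text
[0.025, -0.052, 0.167, 0.0, -0.0, 0.004, 0],
[0.025, -0.052, 0.167, 0.0, -0.0, 0.004, 0],
[0.024, -0.052, 0.167, 0.0, -0.0, 0.004, 0],
[0.024, -0.053, 0.168, 0.0, -0.0, 0.004, 0],
[0.024, -0.053, 0.167, 0.0, -0.0, 0.004, 0],
[0.024, -0.052, 0.168, 0.0, -0.0, 0.005, 0],
[-0.0, -0.0, -0.0, 0.0, -0.0, -0.0, 0],
[-0.0, -0.0, -0.0, 0.0, -0.0, -0.0, 0],
end [483.6 343.  150. ]
```

Request:
move_arm(increments=[[[0.025, -0.052, 0.167, 0, 0, 0.004, 0], [0.025, -0.052, 0.167, 0, 0, 0.004, 0], [0.024, -0.052, 0.167, 0, 0, 0.004, 0], [0.024, -0.053, 0.167, 0, 0, 0.004, 0], [0.024, -0.053, 0.167, 0, 0, 0.004, 0], [0.024, -0.053, 0.167, 0, 0, 0.004, 0], [0, 0, 0, 0, 0, 0, 0], [0, 0, 0, 0, 0, 0, 0]]])

```text
time_s: 4.2
position: [483.6, 343.6, 150.5]
orientation: [2.904, 1.198, 0.001]
force: [0.1, -0.2, -0.0]
grip_width: 0.996
gripper_force: 0.0
```

Request:
move_arm(increments=[[[0, 0, 0.14, 0, 0, 0, 0], [0, 0, 0.14, 0, 0, 0, 0], [0, 0, 0.14, 0, 0, 0, 0], [0, 0, 0.14, 0, 0, 0, 0], [0, 0, 0.14, 0, 0, 0, 0], [0, 0, 0.14, 0, 0, 0, 0], [0, 0, 0, 0, 0, 0, 0], [0, 0, 0, 0, 0, 0, 0]]])

```text
time_s: 5.2
position: [483.5, 343.9, 49.6]
orientation: [-2.904, -1.198, -0.001]
force: [-0.9, -0.5, 0.3]
grip_width: 1.001
gripper_force: 0.0
```

Run:
```python
from h import *
s=env.sense();im=env.read_camera("wrist")[:,:,::-1];cv2.imwrite("pics/w2.png",im)
print(np.round(s["position"],1),np.round(s["force"],1),proj("wrist",[[483.5,343,52],[483.5,343,87]],s))
```

```text
[483.5 343.9  49.6] [-0.9 -0.5  0.3] [[318.08710908 247.37092296]
 [318.55870606 282.82199233]]
```

View pics/w2.png

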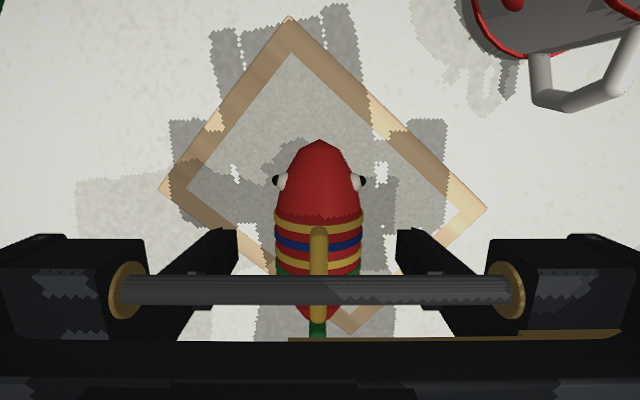

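The fish sits centred between the fingers at column 319, with its front band at row 218 and its fin front at row 230, as predicted. I'll lower the last 15 mm and grip.

Request:
move_arm(increments=[[[0, 0, 0.06, 0, 0, 0, 0], [0, 0, 0.06, 0, 0, 0, 0], [0, 0, 0, 0, 0, 0, 0], [0, 0, 0, 0, 0, 0, 0.2], [0, 0, 0, 0, 0, 0, 0.3], [0, 0, 0, 0, 0, 0, 0.4], [0, 0, 0, 0, 0, 0, 0.43], [0, 0, 0, 0, 0, 0, 0.46]]], squeeze=22)

```text
time_s: 6.25
position: [483.3, 343.5, 35.0]
orientation: [2.904, 1.198, 0.0]
force: [0.2, -0.3, 0.4]
grip_width: 0.541
gripper_force: 0.3
```

Request:
move_arm(increments=[[[0, 0, 0, 0, 0, 0, 0.48], [0, 0, 0, 0, 0, 0, 0.5], [0, 0, 0, 0, 0, 0, 0.53], [0, 0, 0, 0, 0, 0, 0.56], [0, 0, 0, 0, 0, 0, 0.6], [0, 0, 0, 0, 0, 0, 0.7], [0, 0, 0, 0, 0, 0, 1], [0, 0, 0, 0, 0, 0, 1]]], squeeze=22)

```text
time_s: 7.25
position: [483.6, 343.2, 35.0]
orientation: [2.904, 1.197, 0.0]
force: [4.0, -3.3, 3.3]
grip_width: 0.512
gripper_force: 21.3
```

Request:
move_arm(increments=[[[0, 0, -0.02, 0, 0, 0, 1], [0, 0, -0.04, 0, 0, 0, 1], [0, 0, -0.08, 0, 0, 0, 1], [0, 0, -0.15, 0, 0, 0, 1], [0, 0, -0.2, 0, 0, 0, 1], [0, 0, -0.2, 0, 0, 0, 1], [0, 0, -0.2, 0, 0, 0, 1], [0, 0, -0.2, 0, 0, 0, 1]]])

```text
time_s: 8.25
position: [483.2, 343.7, 167.8]
orientation: [-2.904, -1.198, -0.002]
force: [0.9, -0.0, -2.4]
grip_width: 0.514
gripper_force: 21.5
```

Request:
move_arm(increments=[[[0, 0, -0.2, 0, 0, 0, 1], [0, 0, -0.15, 0, 0, 0, 1], [0, 0, -0.08, 0, 0, 0, 1], [0, 0, -0.04, 0, 0, 0, 1], [0, 0, -0.02, 0, 0, 0, 1], [0, 0, 0, 0, 0, 0, 1], [0, 0, 0, 0, 0, 0, 1], [0, 0, 0, 0, 0, 0, 1]]])

```text
time_s: 9.25
position: [483.0, 343.4, 224.2]
orientation: [2.904, 1.198, -0.001]
force: [-0.9, -0.4, -2.6]
grip_width: 0.514
gripper_force: 21.5
```

Run:
```python
from h import *
np.set_printoptions(precision=1,suppress=True)
s=env.sense();print(s["force"],s["gripper_force"],s["grip_width"])
im=env.read_camera("top")[:,:,::-1];cv2.imwrite("pics/top1.png",im)
f=lambda l:[(x/2.1+145,y/2.1+30) for x,y in l]
print("div",onz("top",f([(381,262),(403,425)]),96))
print("right side",onz("top",f([(511,242),(537,408)]),112)); print("left",onz("top",f([(252,275),(270,445)]),112))
print("front outer edge",onz("top",f([(257,461),(560,418)]),146));print("inner",onz("top",f([(255,450),(558,407)]),146))
print("chest",onz("top",f([(232,274),(530,230),(205,45),(492,8)]),160))
print("bird nose,tail",onz("top",f([(337,307),(321,395)]),85))
```

```text
[-0.9 -0.4 -2.6] 21.535310852341354 0.5135896332392298
div [[719.5 -23.6  96. ]
 [523.  -44.2  96. ]]
right side [[ 735.5 -178.   112. ]
 [ 537.7 -197.5  112. ]]
left [[703.  129.5 112. ]
 [502.4 108.7 112. ]]
front outer edge [[ 483.4  118.7  146. ]
 [ 522.9 -215.1  146. ]]
inner [[ 495.4  120.9  146. ]
 [ 535.1 -213.7  146. ]]
chest [[ 691.6  144.8  160. ]
 [ 734.2 -191.3  160. ]
 [ 971.6  178.4  160. ]
 [1009.  -162.   160. ]]
bird nose,tail [[667.9  30.7  85. ]
 [561.6  51.4  85. ]]
```

```bash
python3 -c "
from h import *
a=np.array([483,343.4,224.]);b=np.array([610.8,-112.9,224])
w=lambda f:(a+(b-a)*f,44.8-38.6*f)
plan([(*w(.04),2),(*w(.96),18),(*w(1),2),(*w(1),2)],1)"
```

```text
[-0.039, 0.069, 0.001, -0.0, 0.0, 0.009, 1],
[-0.038, 0.069, 0.001, -0.0, 0.0, 0.008, 1],
[-0.094, 0.179, 0.0, 0.0, 0.0, 0.022, 1],
[-0.087, 0.182, 0.0, 0.0, 0.0, 0.022, 1],
[-0.081, 0.185, 0.0, 0.0, 0.0, 0.022, 1],
[-0.075, 0.187, 0.0, 0.0, 0.0, 0.022, 1],
[-0.068, 0.19, 0.0, 0.0, 0.0, 0.022, 1],
[-0.062, 0.192, 0.0, 0.0, 0.0, 0.022, 1],
[-0.055, 0.194, 0.0, 0.0, 0.0, 0.022, 1],
[-0.048, 0.196, 0.0, 0.0, 0.0, 0.022, 1],
[-0.041, 0.198, 0.0, 0.0, 0.0, 0.022, 1],
[-0.034, 0.199, 0.0, 0.0, 0.0, 0.022, 1],
[-0.028, 0.2, 0.0, 0.0, 0.0, 0.022, 1],
[-0.021, 0.201, 0.0, 0.0, 0.0, 0.022, 1],
[-0.014, 0.201, 0.0, 0.0, 0.0, 0.022, 1],
[-0.007, 0.202, 0.0, 0.0, 0.0, 0.022, 1],
[0.001, 0.202, 0.0, 0.0, 0.0, 0.022, 1],
[0.007, 0.202, 0.0, 0.0, 0.0, 0.022, 1],
[0.014, 0.201, 0.0, 0.0, 0.0, 0.022, 1],
[0.022, 0.2, 0.001, 0.0, 0.0, 0.021, 1],
[0.011, 0.078, -0.0, 0.0, 0.0, 0.009, 1],
[0.012, 0.078, -0.0, 0.0, 0.0, 0.008, 1],
[-0.0, 0.0, -0.0, 0.0, 0.0, 0.0, 1],
[-0.0, 0.0, -0.0, 0.0, 0.0, 0.0, 1],
end [ 610.8 -112.8  224. ]
```

Request:
move_arm(increments=[[[-0.039, 0.069, 0, 0, 0, 0.009, 1], [-0.038, 0.069, 0, 0, 0, 0.008, 1], [-0.094, 0.179, 0, 0, 0, 0.022, 1], [-0.087, 0.182, 0, 0, 0, 0.022, 1], [-0.081, 0.185, 0, 0, 0, 0.022, 1], [-0.075, 0.187, 0, 0, 0, 0.022, 1], [-0.068, 0.19, 0, 0, 0, 0.022, 1], [-0.062, 0.192, 0, 0, 0, 0.022, 1]]])

```text
time_s: 10.3
position: [527.8, 183.7, 224.6]
orientation: [3.025, 0.847, 0.0]
force: [0.0, 1.0, -2.0]
grip_width: 0.517
gripper_force: 21.5
```

Request:
move_arm(increments=[[[-0.055, 0.194, 0, 0, 0, 0.022, 1], [-0.048, 0.196, 0, 0, 0, 0.022, 1], [-0.041, 0.198, 0, 0, 0, 0.022, 1], [-0.034, 0.199, 0, 0, 0, 0.022, 1], [-0.028, 0.2, 0, 0, 0, 0.022, 1], [-0.021, 0.2, 0, 0, 0, 0.022, 1], [-0.014, 0.2, 0, 0, 0, 0.022, 1], [-0.007, 0.2, 0, 0, 0, 0.022, 1]]])

```text
time_s: 11.3
position: [579.8, -2.4, 224.5]
orientation: [-3.113, -0.422, 0.0]
force: [-0.0, -0.3, -2.2]
grip_width: 0.515
gripper_force: 21.5
```

Request:
move_arm(increments=[[[0, 0.2, 0, 0, 0, 0.022, 1], [0.007, 0.2, 0, 0, 0, 0.022, 1], [0.014, 0.2, 0, 0, 0, 0.022, 1], [0.022, 0.2, 0, 0, 0, 0.021, 1], [0.011, 0.078, 0, 0, 0, 0.009, 1], [0.012, 0.078, 0, 0, 0, 0.008, 1], [0, 0, 0, 0, 0, 0, 1], [0, 0, 0, 0, 0, 0, 1]]])

```text
time_s: 12.3
position: [610.5, -110.7, 224.5]
orientation: [-3.136, -0.172, 0.0]
force: [0.2, 0.3, -2.9]
grip_width: 0.512
gripper_force: 21.5
```

Run:
```python
from h import *
s=env.sense();print(np.round(s["position"],1),np.round(s["force"],1),s["gripper_force"],s["grip_width"])
im=env.read_camera("wrist")[:,:,::-1];cv2.imwrite("pics/w3.png",im)
```

```text
[ 610.5 -110.7  224.5] [ 0.2  0.3 -2.9] 21.53537028701976 0.512141450474371
```

View pics/w3.png

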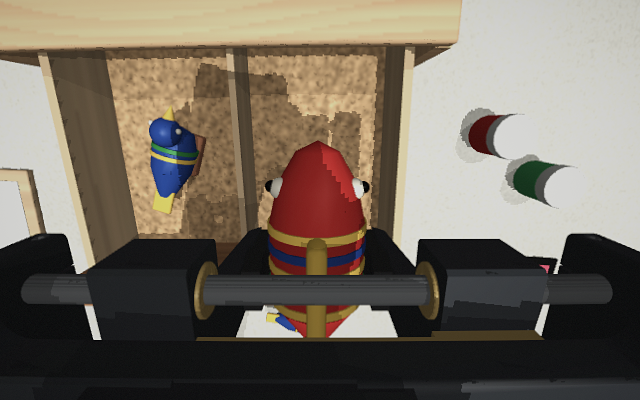

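The fish hangs straight at column 318. The divider top runs along column ≈237 at row 100, and the right side's inner top edge is near column 403. The bird at (173,160) is clear.

Run:
```python
from h import *
np.set_printoptions(precision=1,suppress=True)
s=env.sense();p=np.array(s["position"]);r=R.from_rotvec(s["orientation"])
im=cv2.imread("pics/w3.png")
def t(px,z): return r.inv().apply(onz("wrist",px,z,s)-p)
print("div (tool)",t([(229,60),(247,60),(236,150),(249,150),(240,210)],96))
print("right inner",t([(405,70),(398,180)],112))
print("chest edge",t([(200,50),(455,42)],160),t([(200,50),(455,42)],148))
g=cv2.cvtColor(im,cv2.COLOR_BGR2GRAY)
for y in (70,120,170): print(y,g[y,222:256:2].tolist(),g[y,376:424:2].tolist())
```

```text
div (tool) [[117.4 -77.6 128.6]
 [117.4 -61.6 128.6]
 [ 38.2 -76.9 128.6]
 [ 38.2 -64.5 128.6]
 [-22.  -77.3 128.6]]
right inner [[106.9  74.2 112.5]
 [ 12.5  75.3 112.5]]
chest edge [[112.  -78.6  64.6]
 [117.1  92.6  64.5]] [[114.6 -83.1  76.6]
 [120.   97.9  76.5]]
70 [72, 74, 78, 157, 156, 186, 129, 77, 76, 80, 75, 71, 75, 123, 133, 131, 134] [148, 83, 83, 72, 62, 58, 57, 57, 63, 60, 61, 61, 57, 54, 186, 202, 201, 201, 200, 212, 212, 211, 212, 213]
120 [104, 113, 116, 109, 103, 131, 129, 130, 71, 69, 69, 72, 68, 66, 63, 120, 122] [92, 90, 84, 67, 60, 58, 61, 64, 61, 59, 59, 58, 134, 205, 203, 203, 202, 213, 215, 214, 213, 215, 216, 215]
170 [119, 131, 128, 109, 103, 112, 121, 131, 130, 132, 53, 69, 70, 73, 70, 69, 71] [97, 92, 61, 61, 62, 64, 62, 61, 56, 61, 53, 210, 204, 203, 203, 210, 215, 216, 217, 216, 216, 217, 216, 216]
```

Request:
move_arm(increments=[[[0.035, 0.005, 0.05, 0, 0, 0, 1], [0.03, 0.005, 0.1, 0, 0, 0, 1], [0, 0, 0.16, 0, 0, 0, 1], [0, 0, 0.2, 0, 0, 0, 1], [0, 0, 0.2, 0, 0, 0, 1], [0, 0, 0.16, 0, 0, 0, 1], [0, 0, 0.1, 0, 0, 0, 1], [0, 0, 0.05, 0, 0, 0, 1]]])

```text
time_s: 13.35
position: [618.2, -112.1, 101.4]
orientation: [-3.137, -0.17, 0.001]
force: [0.6, -1.6, -2.4]
grip_width: 0.517
gripper_force: 21.5
```

Request:
move_arm(increments=[[[0, 0, 0.03, 0, 0, 0, 1], [0, 0, 0.02, 0, 0, 0, 1], [0, 0, 0.01, 0, 0, 0, 1], [0, 0, 0, 0, 0, 0, 1], [0, 0, 0, 0, 0, 0, 1], [0, 0, 0, 0, 0, 0, 1], [0, 0, 0, 0, 0, 0, 1], [0, 0, 0, 0, 0, 0, 1]]])

```text
time_s: 14.35
position: [618.4, -112.1, 94.9]
orientation: [-3.137, -0.17, 0.0]
force: [-0.2, -0.5, -2.8]
grip_width: 0.512
gripper_force: 21.5
```

Request:
move_arm(increments=[[[0, 0, 0.02, 0, 0, 0, 1], [0, 0, 0.02, 0, 0, 0, 1], [0, 0, 0.01, 0, 0, 0, 1], [0, 0, 0.01, 0, 0, 0, 1], [0, 0, 0, 0, 0, 0, 1], [0, 0, 0, 0, 0, 0, 1], [0, 0, 0, 0, 0, 0, 1], [0, 0, 0, 0, 0, 0, 1]]])

```text
time_s: 15.35
position: [618.5, -112.1, 87.8]
orientation: [3.137, 0.17, 0.0]
force: [0.0, -0.8, -3.3]
grip_width: 0.517
gripper_force: 21.5
```

Request:
move_arm(increments=[[[0, 0, 0.01, 0, 0, 0, 1], [0, 0, 0.01, 0, 0, 0, 1], [0, 0, 0, 0, 0, 0, 1], [0, 0, 0, 0, 0, 0, 1], [0, 0, 0, 0, 0, 0, 1], [0, 0, 0, 0, 0, 0, 1], [0, 0, 0, 0, 0, 0, 1], [0, 0, 0, 0, 0, 0, 1]]])

```text
time_s: 16.35
position: [618.4, -112.1, 85.3]
orientation: [-3.137, -0.17, 0.0]
force: [0.2, 0.2, -2.0]
grip_width: 0.516
gripper_force: 21.5
```

Request:
move_arm(increments=[[[0, 0, 0.01, 0, 0, 0, 1], [0, 0, 0.01, 0, 0, 0, 1], [0, 0, 0, 0, 0, 0, 1], [0, 0, 0, 0, 0, 0, 1], [0, 0, 0, 0, 0, 0, 1], [0, 0, 0, 0, 0, 0, 1], [0, 0, 0, 0, 0, 0, 1], [0, 0, 0, 0, 0, 0, 1]]])

```text
time_s: 17.35
position: [618.4, -112.1, 82.9]
orientation: [-3.137, -0.17, 0.0]
force: [-0.8, 0.4, -2.6]
grip_width: 0.517
gripper_force: 21.5
```

Request:
move_arm(increments=[[[0, 0, 0.01, 0, 0, 0, 1], [0, 0, 0.01, 0, 0, 0, 1], [0, 0, 0, 0, 0, 0, 1], [0, 0, 0, 0, 0, 0, 1], [0, 0, 0, 0, 0, 0, 1], [0, 0, 0, 0, 0, 0, 1], [0, 0, 0, 0, 0, 0, 1], [0, 0, 0, 0, 0, 0, 1]]])

```text
time_s: 18.35
position: [618.4, -112.1, 80.5]
orientation: [3.137, 0.17, -0.0]
force: [-0.5, -0.2, -2.7]
grip_width: 0.514
gripper_force: 21.5
```

Request:
move_arm(increments=[[[0, 0, 0.01, 0, 0, 0, 1], [0, 0, 0.01, 0, 0, 0, 1], [0, 0, 0, 0, 0, 0, 1], [0, 0, 0, 0, 0, 0, 1], [0, 0, 0, 0, 0, 0, 1], [0, 0, 0, 0, 0, 0, 1], [0, 0, 0, 0, 0, 0, 1], [0, 0, 0, 0, 0, 0, 1]]])

```text
time_s: 19.35
position: [618.4, -112.1, 78.2]
orientation: [3.137, 0.17, 0.0]
force: [-0.0, 0.6, -2.3]
grip_width: 0.515
gripper_force: 21.5
```

Request:
move_arm(increments=[[[0, 0, 0.01, 0, 0, 0, 1], [0, 0, 0.01, 0, 0, 0, 1], [0, 0, 0, 0, 0, 0, 1], [0, 0, 0, 0, 0, 0, 1], [0, 0, 0, 0, 0, 0, 1], [0, 0, 0, 0, 0, 0, 1], [0, 0, 0, 0, 0, 0, 1], [0, 0, 0, 0, 0, 0, 1]]])

```text
time_s: 20.35
position: [618.4, -112.1, 75.7]
orientation: [3.137, 0.17, -0.0]
force: [0.3, 0.1, -2.6]
grip_width: 0.511
gripper_force: 21.5
```

Request:
move_arm(increments=[[[0, 0, 0.01, 0, 0, 0, 1], [0, 0, 0.01, 0, 0, 0, 1], [0, 0, 0, 0, 0, 0, 1], [0, 0, 0, 0, 0, 0, 1], [0, 0, 0, 0, 0, 0, 1], [0, 0, 0, 0, 0, 0, 1], [0, 0, 0, 0, 0, 0, 1], [0, 0, 0, 0, 0, 0, 1]]])

```text
time_s: 21.35
position: [618.4, -112.1, 73.3]
orientation: [3.137, 0.17, -0.0]
force: [-0.3, -0.7, -3.5]
grip_width: 0.515
gripper_force: 21.5
```

Request:
move_arm(increments=[[[0, 0, 0.01, 0, 0, 0, 1], [0, 0, 0.01, 0, 0, 0, 1], [0, 0, 0, 0, 0, 0, 1], [0, 0, 0, 0, 0, 0, 1], [0, 0, 0, 0, 0, 0, 1], [0, 0, 0, 0, 0, 0, 1], [0, 0, 0, 0, 0, 0, 1], [0, 0, 0, 0, 0, 0, 1]]])

```text
time_s: 22.35
position: [620.5, -112.0, 72.9]
orientation: [3.137, 0.17, 0.006]
force: [-0.6, -0.3, 9.2]
grip_width: 0.514
gripper_force: 21.2
```

Contact is felt: +9 N net at z≈73. I'll ease off slightly to a light rest before letting go.

Request:
move_arm(increments=[[[0, 0, -0.004, 0, 0, 0, 1], [0, 0, -0.004, 0, 0, 0, 1], [0, 0, 0, 0, 0, 0, 1], [0, 0, 0, 0, 0, 0, 1], [0, 0, 0, 0, 0, 0, 1], [0, 0, 0, 0, 0, 0, 1], [0, 0, 0, 0, 0, 0, 1], [0, 0, 0, 0, 0, 0, 1]]])

```text
time_s: 23.35
position: [619.7, -112.1, 73.0]
orientation: [3.137, 0.17, 0.004]
force: [1.7, 0.3, 7.8]
grip_width: 0.513
gripper_force: 21.3
```

Request:
move_arm(increments=[[[0, 0, -0.004, 0, 0, 0, 1], [0, 0, -0.003, 0, 0, 0, 1], [0, 0, 0, 0, 0, 0, 1], [0, 0, 0, 0, 0, 0, 1], [0, 0, 0, 0, 0, 0, 1], [0, 0, 0, 0, 0, 0, 1], [0, 0, 0, 0, 0, 0, 1], [0, 0, 0, 0, 0, 0, 1]]])

```text
time_s: 24.35
position: [618.7, -112.2, 73.0]
orientation: [3.137, 0.17, 0.001]
force: [1.2, 0.2, 4.7]
grip_width: 0.516
gripper_force: 21.4
```

Request:
move_arm(increments=[[[0, 0, 0, 0, 0, 0, 0.47], [0, 0, 0, 0, 0, 0, 0.45], [0, 0, 0, 0, 0, 0, 0.42], [0, 0, 0, 0, 0, 0, 0.38], [0, 0, 0, 0, 0, 0, 0.33], [0, 0, 0, 0, 0, 0, 0.27], [0, 0, 0, 0, 0, 0, 0.2], [0, 0, 0, 0, 0, 0, 0.2]]])

```text
time_s: 25.35
position: [618.4, -112.1, 72.7]
orientation: [3.137, 0.17, -0.0]
force: [-0.5, -0.3, -0.3]
grip_width: 0.797
gripper_force: 0.0
```

Run:
```python
from h import *
s=env.sense();print(np.round(s["position"],1),np.round(s["force"],1),s["gripper_force"],s["grip_width"])
im=env.read_camera("wrist")[:,:,::-1];cv2.imwrite("pics/w4.png",im)
```

```text
[ 618.4 -112.1   72.7] [-0.5 -0.3 -0.3] 0.0 0.7967843094029483
```

View pics/w4.png

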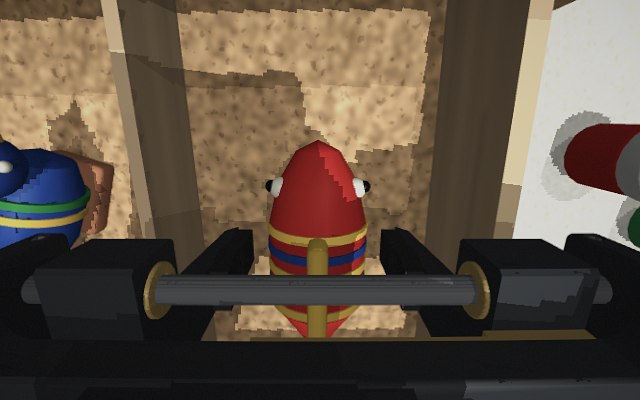

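The fish stands upright on the cork at (318,240), free of both fingers, and the bird at left is untouched. I'll retreat straight up, then move out in front of the panel with the fingers shut.

Request:
move_arm(increments=[[[0, 0, -0.03, 0, 0, 0, 0.2], [0, 0, -0.1, 0, 0, 0, 0.2], [0, 0, -0.2, 0, 0, 0, 0.2], [0, 0, -0.25, 0, 0, 0, 0.2], [0, 0, -0.25, 0, 0, 0, 0.2], [0, 0, -0.25, 0, 0, 0, 0.2], [0, 0, -0.2, 0, 0, 0, 0.2], [0, 0, -0.05, 0, 0, 0, 0.2]]])

```text
time_s: 26.4
position: [619.5, -112.2, 234.8]
orientation: [3.136, 0.17, 0.006]
force: [0.2, -0.1, -0.3]
grip_width: 0.802
gripper_force: 0.0
```

Request:
move_arm(increments=[[[-0.2, -0.03, 0, 0, 0, 0, 1], [-0.28, -0.043, 0, 0, 0, 0, 1], [-0.28, -0.043, 0, 0, 0, 0, 1], [-0.28, -0.043, 0, 0, 0, 0, 1], [-0.2, -0.03, 0, 0, 0, 0, 1], [-0.15, -0.03, 0, 0, 0, 0, 1], [0, 0, 0, 0, 0, 0, 1], [0, 0, 0, 0, 0, 0, 1]]])

```text
time_s: 27.4
position: [450.4, -104.0, 232.3]
orientation: [-3.137, -0.171, -0.001]
force: [0.6, -0.2, -0.5]
grip_width: 0.005
gripper_force: 0.0
```

Run:
```python
from h import *
s=env.sense();print(np.round(s["position"],1),np.round(s["orientation"],3),np.round(s["qpos"],2))
im=env.read_camera("wrist")[:,:,::-1];cv2.imwrite("pics/w5.png",im)
im=env.read_camera("top")[:,:,::-1];cv2.imwrite("pics/top2.png",im)
```

```text
[ 450.4 -104.   232.3] [-3.137e+00 -1.710e-01 -1.000e-03] [ 0.28  0.23 -0.17  2.02  0.05  0.9  -1.38]
```

View pics/w5.png

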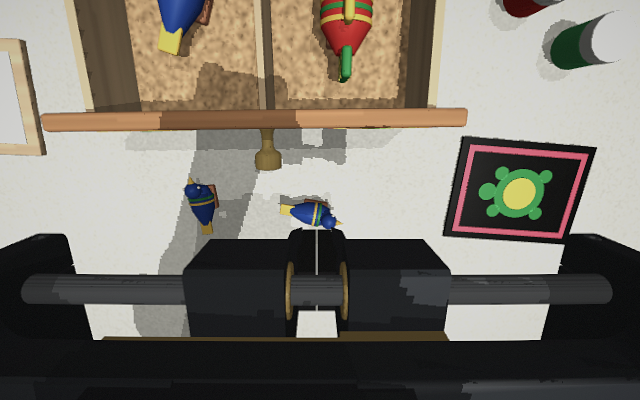

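The wrist view shows the panel's outer edge at rows 125–130 and the knob at (267,155). The fish lies in the right bay at (345,40), standing upright, and the small birds at (202,205) and (312,213) are low on the table.

Run:
```python
from h import *
np.set_printoptions(precision=1,suppress=True)
s=env.sense();p=np.array(s["position"]);r=R.from_rotvec(s["orientation"])
t=lambda px,z:r.inv().apply(onz("wrist",px,z,s)-p)
print("edge",t([(43,131),(317,127),(467,125)],146),"inner",t([(43,115),(317,112),(467,108)],146));print("knob",t([(267,160),(267,168)],80))
g=cv2.imread("pics/w5.png");print([(y,g[y,320].tolist()) for y in range(104,136,2)])
```

```text
edge [[  58.3 -220.2   86.3]
 [  60.8    0.3   86.3]
 [  62.7  119.2   86.3]] inner [[  70.7 -217.1   86.3]
 [  72.2    0.3   86.3]
 [  75.6  117.4   86.3]]
knob [[ 25.3 -51.8 152.3]
 [ 16.9 -52.2 152.3]]
[(104, [79, 110, 137]), (106, [73, 101, 125]), (108, [64, 89, 112]), (110, [94, 135, 183]), (112, [110, 156, 204]), (114, [112, 157, 207]), (116, [107, 152, 200]), (118, [104, 149, 197]), (120, [103, 147, 195]), (122, [105, 148, 196]), (124, [106, 151, 200]), (126, [88, 128, 174]), (128, [156, 164, 165]), (130, [188, 197, 198]), (132, [189, 198, 199]), (134, [187, 196, 197])]
```

Request:
move_arm(increments=[[[0, 0, 0.12, 0, 0, 0, 1], [0, 0, 0.2, 0, 0, 0, 1], [0, 0, 0.2, 0, 0, 0, 1], [0, 0, 0.2, 0, 0, 0, 1], [0, 0, 0.15, 0, 0, 0, 1], [0, 0, 0.1, 0, 0, 0, 1], [0, 0, 0.03, 0, 0, 0, 1], [0, 0, 0, 0, 0, 0, 1]]])

```text
time_s: 28.5
position: [449.9, -104.0, 112.3]
orientation: [3.137, 0.17, 0.0]
force: [-0.4, -0.8, -0.0]
grip_width: 0.007
gripper_force: 0.0
```

Request:
move_arm(increments=[[[0.08, 0, 0, 0, 0, 0, 1], [0.1, 0, 0, 0, 0, 0, 1], [0.08, 0, 0, 0, 0, 0, 1], [0.05, 0, 0, 0, 0, 0, 1], [0.03, 0, 0, 0, 0, 0, 1], [0.02, 0, 0, 0, 0, 0, 1], [0.02, 0, 0, 0, 0, 0, 1], [0.02, 0, 0, 0, 0, 0, 1]]])

```text
time_s: 29.5
position: [497.5, -98.9, 112.4]
orientation: [3.137, 0.17, -0.0]
force: [0.6, -0.2, 0.5]
grip_width: 0.001
gripper_force: 0.0
```

Request:
move_arm(increments=[[[0.02, 0, 0, 0, 0, 0, 1], [0.02, 0, 0, 0, 0, 0, 1], [0.02, 0, 0, 0, 0, 0, 1], [0.02, 0, 0, 0, 0, 0, 1], [0.02, 0, 0, 0, 0, 0, 1], [0.02, 0, 0, 0, 0, 0, 1], [0.02, 0, 0, 0, 0, 0, 1], [0.02, 0, 0, 0, 0, 0, 1]]])

```text
time_s: 30.5
position: [516.6, -96.6, 112.3]
orientation: [-3.137, -0.17, 0.0]
force: [-0.8, 0.4, 1.2]
grip_width: 0.003
gripper_force: 0.7
```

Request:
move_arm(increments=[[[0.03, 0, 0, 0, 0, 0, 1], [0.04, 0, 0, 0, 0, 0, 1], [0.05, 0, 0, 0, 0, 0, 1], [0.06, 0, 0, 0, 0, 0, 1], [0.06, 0, 0, 0, 0, 0, 1], [0.06, 0, 0, 0, 0, 0, 1], [0.06, 0, 0, 0, 0, 0, 1], [0.06, 0, 0, 0, 0, 0, 1]]])

```text
time_s: 31.5
position: [567.1, -91.2, 112.3]
orientation: [3.137, 0.17, -0.0]
force: [-1.7, 0.9, 0.6]
grip_width: 0.007
gripper_force: 0.8
```

Run:
```python
from h import *
np.set_printoptions(precision=1,suppress=True)
s=env.sense();print(s["position"],s["force"])
im=env.read_camera("wrist")[:,:,::-1];cv2.imwrite("pics/w6.png",im)
```

```text
[567.1 -91.2 112.3] [-1.7  0.9  0.6]
```

View pics/w6.png

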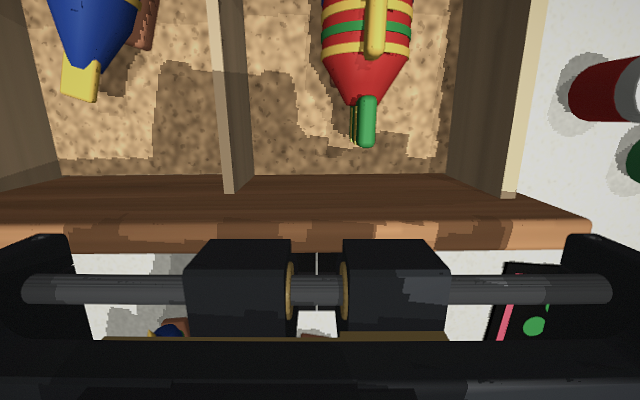

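The panel is moving with the fingers, the fish and bird are upright and still, and the push force is about 2 N. I'll continue steadily and slow down before the catch.

Request:
move_arm(increments=[[[0.07, 0, 0, 0, 0, 0, 1], [0.08, 0, 0, 0, 0, 0, 1], [0.08, 0, 0, 0, 0, 0, 1], [0.08, 0, 0, 0, 0, 0, 1], [0.08, 0, 0, 0, 0, 0, 1], [0.08, 0, 0, 0, 0, 0, 1], [0.08, 0, 0, 0, 0, 0, 1], [0.08, 0, 0, 0, 0, 0, 1]]])

```text
time_s: 32.55
position: [642.4, -82.9, 112.3]
orientation: [-3.137, -0.171, 0.0]
force: [-2.8, 1.5, 0.3]
grip_width: 0.003
gripper_force: 0.8
```

Request:
move_arm(increments=[[[0.06, 0, 0, 0, 0, 0, 1], [0.05, 0, 0, 0, 0, 0, 1], [0.03, 0, 0, 0, 0, 0, 1], [0.02, 0, 0, 0, 0, 0, 1], [0.02, 0, 0, 0, 0, 0, 1], [0.01, 0, 0, 0, 0, 0, 1], [0.01, 0, 0, 0, 0, 0, 1], [0, 0, 0, 0, 0, 0, 1]]])

```text
time_s: 33.55
position: [665.8, -80.6, 112.4]
orientation: [3.137, 0.17, 0.001]
force: [0.0, 0.4, 0.3]
grip_width: 0.004
gripper_force: 0.2
```

Run:
```python
from h import *
np.set_printoptions(precision=1,suppress=True)
s=env.sense();print(s["position"],s["force"])
im=env.read_camera("wrist")[:,:,::-1];cv2.imwrite("pics/w7.png",im)
```

```text
[665.8 -80.6 112.4] [0.  0.4 0.3]
```

View pics/w7.png

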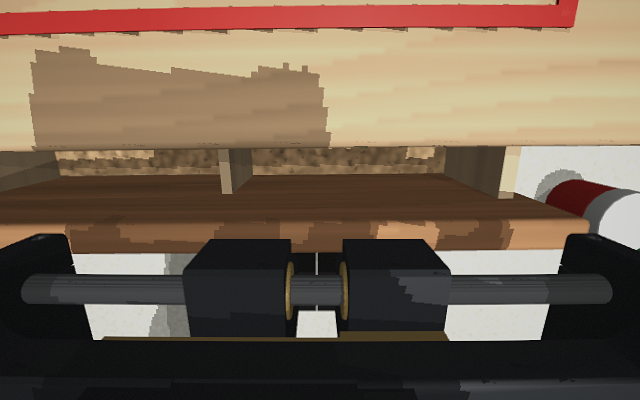

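That was one more picture than the ten allowed, so I'll view no more. The chest's front edge is at row 148 and the panel's inner top edge at row ≈220, so the gap can be worked out numerically.

Run:
```python
from h import *
np.set_printoptions(precision=1,suppress=True)
s=env.sense();p=np.array(s["position"]);r=R.from_rotvec(s["orientation"])
t=lambda px,z:r.inv().apply(onz("wrist",px,z,s)-p)
print(t([(317,149)],160),t([(317,150)],148),t([(317,222),(317,251)],146))
g=cv2.imread("pics/w7.png");print([(y,g[y,317].tolist()) for y in [*range(142,156,2),*range(212,256,4)]])
```

```text
[[ 57.2  -0.  -47.6]] [[ 55.6   0.  -35.6]] [[ 25.6   0.1 -33.6]
 [ 12.3   0.1 -33.6]]
[(142, [83, 112, 138]), (144, [78, 104, 128]), (146, [67, 90, 110]), (148, [67, 94, 119]), (150, [77, 107, 133]), (152, [71, 99, 125]), (154, [58, 84, 105]), (212, [38, 57, 80]), (216, [34, 53, 76]), (220, [40, 60, 84]), (224, [47, 71, 101]), (228, [50, 75, 107]), (232, [50, 75, 107]), (236, [49, 72, 102]), (240, [46, 69, 99]), (244, [46, 69, 98]), (248, [47, 71, 100]), (252, [89, 105, 121])]
```

Request:
move_arm(increments=[[[0.02, 0, 0, 0, 0, 0, 1], [0.02, 0, 0, 0, 0, 0, 1], [0.02, 0, 0, 0, 0, 0, 1], [0.02, 0, 0, 0, 0, 0, 1], [0.02, 0, 0, 0, 0, 0, 1], [0.02, 0, 0, 0, 0, 0, 1], [0.01, 0, 0, 0, 0, 0, 1], [0.01, 0, 0, 0, 0, 0, 1]]])

```text
time_s: 34.6
position: [682.4, -78.7, 112.3]
orientation: [3.137, 0.17, -0.0]
force: [-2.1, 0.0, 0.8]
grip_width: 0.009
gripper_force: 0.6
```

Request:
move_arm(increments=[[[0.01, 0, 0, 0, 0, 0, 1], [0.01, 0, 0, 0, 0, 0, 1], [0.01, 0, 0, 0, 0, 0, 1], [0.01, 0, 0, 0, 0, 0, 1], [0, 0, 0, 0, 0, 0, 1], [0, 0, 0, 0, 0, 0, 1], [0, 0, 0, 0, 0, 0, 1], [0, 0, 0, 0, 0, 0, 1]]])

```text
time_s: 35.6
position: [687.2, -78.1, 112.4]
orientation: [-3.137, -0.17, -0.0]
force: [0.5, 0.2, -0.5]
grip_width: 0.003
gripper_force: 0.0
```

Request:
move_arm(increments=[[[0.01, 0, 0, 0, 0, 0, 1], [0.01, 0, 0, 0, 0, 0, 1], [0.01, 0, 0, 0, 0, 0, 1], [0.01, 0, 0, 0, 0, 0, 1], [0.01, 0, 0, 0, 0, 0, 1], [0, 0, 0, 0, 0, 0, 1], [0, 0, 0, 0, 0, 0, 1], [0, 0, 0, 0, 0, 0, 1]]])

```text
time_s: 36.6
position: [691.3, -77.7, 112.3]
orientation: [3.137, 0.17, -0.006]
force: [-7.6, 0.5, 6.1]
grip_width: 0.004
gripper_force: 3.9
```

The catch is met at about 691 mm, so home should be near 702. I'll keep pressing in small steps.

Request:
move_arm(increments=[[[0.008, 0, 0, 0, 0, 0, 1], [0.008, 0, 0, 0, 0, 0, 1], [0.008, 0, 0, 0, 0, 0, 1], [0, 0, 0, 0, 0, 0, 1], [0, 0, 0, 0, 0, 0, 1], [0, 0, 0, 0, 0, 0, 1], [0, 0, 0, 0, 0, 0, 1], [0, 0, 0, 0, 0, 0, 1]]])

```text
time_s: 37.6
position: [696.0, -77.2, 112.4]
orientation: [3.137, 0.17, 0.0]
force: [-0.4, -0.1, -0.0]
grip_width: 0.005
gripper_force: 0.0
```

Request:
move_arm(increments=[[[0.008, 0, 0, 0, 0, 0, 1], [0.008, 0, 0, 0, 0, 0, 1], [0.008, 0, 0, 0, 0, 0, 1], [0, 0, 0, 0, 0, 0, 1], [0, 0, 0, 0, 0, 0, 1], [0, 0, 0, 0, 0, 0, 1], [0, 0, 0, 0, 0, 0, 1], [0, 0, 0, 0, 0, 0, 1]]])

```text
time_s: 38.6
position: [697.7, -77.0, 112.3]
orientation: [3.137, 0.17, -0.004]
force: [-4.9, -0.6, 3.9]
grip_width: 0.006
gripper_force: 2.6
```

Request:
move_arm(increments=[[[0.006, 0, 0, 0, 0, 0, 1], [0.006, 0, 0, 0, 0, 0, 1], [0, 0, 0, 0, 0, 0, 1], [0, 0, 0, 0, 0, 0, 1], [0, 0, 0, 0, 0, 0, 1], [0, 0, 0, 0, 0, 0, 1], [0, 0, 0, 0, 0, 0, 1], [0, 0, 0, 0, 0, 0, 1]]])

```text
time_s: 39.6
position: [697.7, -77.1, 112.3]
orientation: [3.137, 0.17, -0.009]
force: [-10.9, 0.0, 8.1]
grip_width: 0.004
gripper_force: 5.2
```

Request:
move_arm(increments=[[[0.005, 0, 0, 0, 0, 0, 1], [0.005, 0, 0, 0, 0, 0, 1], [0, 0, 0, 0, 0, 0, 1], [0, 0, 0, 0, 0, 0, 1], [0, 0, 0, 0, 0, 0, 1], [0, 0, 0, 0, 0, 0, 1], [0, 0, 0, 0, 0, 0, 1], [0, 0, 0, 0, 0, 0, 1]]])

```text
time_s: 40.6
position: [697.7, -77.1, 112.3]
orientation: [3.137, 0.17, -0.013]
force: [-15.3, -0.5, 10.3]
grip_width: 0.004
gripper_force: 7.3
```

Run:
```python
from h import *
np.set_printoptions(precision=1,suppress=True)
s=env.sense();print(s["position"],s["force"])
im=env.read_camera("wrist")[:,:,::-1];cv2.imwrite("pics/w8.png",im)
p=np.array(s["position"]);r=R.from_rotvec(s["orientation"])
for c in (150,250,400): print(c,[(y,int(im[y,c].mean())) for y in range(170,256,3)])
for x in(28,45): pass
print(proj("wrist",p+r.apply([[9,0,-34],[24,0,-34],[24,0,-48]]),s))
```

```text
[697.7 -77.1 112.3] [-15.3  -0.5  10.3]
150 [(170, 129), (173, 130), (176, 129), (179, 128), (182, 131), (185, 134), (188, 135), (191, 131), (194, 127), (197, 129), (200, 130), (203, 130), (206, 131), (209, 133), (212, 136), (215, 138), (218, 131), (221, 128), (224, 128), (227, 126), (230, 127), (233, 98), (236, 97), (239, 93), (242, 71), (245, 69), (248, 70), (251, 68), (254, 175)]
250 [(170, 132), (173, 131), (176, 126), (179, 120), (182, 124), (185, 129), (188, 131), (191, 132), (194, 134), (197, 136), (200, 135), (203, 135), (206, 134), (209, 130), (212, 133), (215, 136), (218, 138), (221, 136), (224, 132), (227, 102), (230, 95), (233, 82), (236, 75), (239, 17), (242, 21), (245, 22), (248, 21), (251, 24), (254, 20)]
400 [(170, 186), (173, 186), (176, 189), (179, 191), (182, 193), (185, 190), (188, 190), (191, 191), (194, 193), (197, 193), (200, 194), (203, 195), (206, 195), (209, 195), (212, 192), (215, 194), (218, 194), (221, 193), (224, 128), (227, 128), (230, 115), (233, 127), (236, 149), (239, 12), (242, 21), (245, 22), (248, 21), (251, 24), (254, 21)]
[[316.8 258.5]
 [316.8 225.9]
 [316.9 239.7]]
```

Run:
```python
from h import *
np.set_printoptions(precision=1,suppress=True)
s=env.sense();p=np.array(s["position"]);r=R.from_rotvec(s["orientation"])
t=lambda px,z:r.inv().apply(onz("wrist",px,z,s)-p)
print(t([(150,232),(250,226),(400,223)],160)[:,0],t([(150,241),(150,253)],146)[:,0])
```

```text
[26.9 29.4 30.6] [16.9 11.3]
```

Position is rigid at 697.7 while the force climbed from 5 to 15 N, which fits the hard stop. I'll back off gently; an unseated drawer would follow the fingers.

Request:
move_arm(increments=[[[-0.01, 0, 0, 0, 0, 0, 1], [-0.01, 0, 0, 0, 0, 0, 1], [-0.01, 0, 0, 0, 0, 0, 1], [-0.01, 0, 0, 0, 0, 0, 1], [-0.01, 0, 0, 0, 0, 0, 1], [0, 0, 0, 0, 0, 0, 1], [0, 0, 0, 0, 0, 0, 1], [0, 0, 0, 0, 0, 0, 1]]])

```text
time_s: 41.65
position: [695.5, -77.2, 112.3]
orientation: [-3.137, -0.17, -0.0]
force: [-0.5, 0.4, -0.2]
grip_width: 0.003
gripper_force: 0.0
```

Request:
move_arm(increments=[[[-0.02, 0, 0, 0, 0, 0, 1], [-0.04, 0, 0, 0, 0, 0, 1], [-0.08, 0, 0, 0, 0, 0, 1], [-0.1, 0, 0, 0, 0, 0, 1], [-0.1, 0, 0, 0, 0, 0, 1], [-0.1, 0, 0, 0, 0, 0, 1], [-0.05, 0, 0, 0, 0, 0, 1], [0, 0, 0, 0, 0, 0, 1]]])

```text
time_s: 42.65
position: [636.7, -83.7, 112.5]
orientation: [3.137, 0.17, 0.0]
force: [0.1, 0.3, -0.3]
grip_width: 0.007
gripper_force: 0.0
```

Run:
```python
from h import *
np.set_printoptions(precision=1,suppress=True)
s=env.sense();p=np.array(s["position"]);r=R.from_rotvec(s["orientation"]);print(p,s["force"])
im=env.read_camera("wrist");cv2.imwrite("pics/w9.png",im[:,:,::-1])
for c in(250,400):
    g=im[:,c].astype(int).mean(1);print(c,[(y,int(g[y])) for y in range(100,226,3)])
a=p+r.apply([697.7-p[0]+9,0,0]);print("predicted rows: outer146, inner146, top160",proj("wrist",[a+r.apply([0,0,-34.]),a+r.apply([15,0,-34.]),a+r.apply([15,0,-48.])],s))
```

```text
[636.7 -83.7 112.5] [ 0.1  0.3 -0.3]
250 [(100, 87), (103, 77), (106, 58), (109, 38), (112, 37), (115, 114), (118, 118), (121, 118), (124, 120), (127, 114), (130, 113), (133, 116), (136, 114), (139, 113), (142, 115), (145, 116), (148, 111), (151, 146), (154, 54), (157, 69), (160, 75), (163, 76), (166, 76), (169, 77), (172, 77), (175, 77), (178, 77), (181, 70), (184, 155), (187, 148), (190, 147), (193, 151), (196, 151), (199, 118), (202, 117), (205, 120), (208, 117), (211, 121), (214, 117), (217, 116), (220, 117), (223, 122)]
400 [(100, 138), (103, 123), (106, 56), (109, 121), (112, 140), (115, 168), (118, 201), (121, 202), (124, 206), (127, 199), (130, 196), (133, 200), (136, 199), (139, 198), (142, 200), (145, 199), (148, 216), (151, 214), (154, 215), (157, 215), (160, 215), (163, 215), (166, 216), (169, 216), (172, 215), (175, 216), (178, 216), (181, 210), (184, 214), (187, 214), (190, 214), (193, 216), (196, 216), (199, 214), (202, 216), (205, 214), (208, 214), (211, 213), (214, 215), (217, 216), (220, 214), (223, 214)]
predicted rows: outer146, inner146, top160 [[317.  111. ]
 [317.1  67.9]
 [317.2  60.3]]
```

Run:
```python
import cv2
im=cv2.imread("pics/w9.png")
for c in(220,317,400):
    print(c,[(y,*im[y,c].tolist()) for y in range(46,118,2)])
```

```text
220 [(46, 150, 191, 210), (48, 143, 183, 210), (50, 133, 171, 202), (52, 122, 159, 188), (54, 115, 150, 180), (56, 93, 124, 151), (58, 66, 89, 111), (60, 53, 71, 88), (62, 54, 71, 86), (64, 79, 101, 119), (66, 70, 91, 109), (68, 70, 103, 144), (70, 96, 137, 185), (72, 102, 145, 193), (74, 91, 131, 178), (76, 63, 93, 131), (78, 63, 93, 130), (80, 61, 91, 128), (82, 60, 89, 126), (84, 58, 88, 123), (86, 59, 88, 124), (88, 59, 87, 124), (90, 59, 86, 122), (92, 58, 86, 122), (94, 58, 87, 122), (96, 58, 87, 122), (98, 59, 88, 124), (100, 58, 86, 121), (102, 54, 79, 112), (104, 48, 72, 102), (106, 41, 62, 88), (108, 28, 42, 61), (110, 25, 39, 55), (112, 33, 54, 68), (114, 46, 82, 97), (116, 46, 81, 97)]
317 [(46, 141, 181, 211), (48, 135, 174, 205), (50, 130, 168, 198), (52, 124, 161, 191), (54, 91, 123, 149), (56, 80, 108, 134), (58, 55, 76, 93), (60, 45, 63, 79), (62, 71, 100, 126), (64, 58, 83, 103), (66, 63, 92, 130), (68, 82, 119, 163), (70, 97, 140, 187), (72, 107, 152, 201), (74, 110, 155, 203), (76, 109, 154, 201), (78, 106, 150, 198), (80, 105, 149, 197), (82, 102, 146, 194), (84,
[... 370 characters left out ...]
 169, 199), (50, 120, 157, 186), (52, 113, 149, 178), (54, 74, 99, 123), (56, 66, 89, 111), (58, 51, 71, 89), (60, 50, 71, 88), (62, 62, 88, 111), (64, 55, 78, 102), (66, 75, 110, 151), (68, 83, 121, 165), (70, 103, 147, 195), (72, 108, 153, 200), (74, 109, 154, 203), (76, 106, 151, 199), (78, 104, 149, 196), (80, 102, 146, 193), (82, 101, 144, 191), (84, 99, 144, 191), (86, 100, 143, 190), (88, 99, 142, 189), (90, 100, 143, 190), (92, 100, 145, 191), (94, 101, 145, 192), (96, 102, 147, 194), (98, 103, 146, 193), (100, 95, 136, 183), (102, 86, 125, 169), (104, 61, 91, 129), (106, 37, 54, 78), (108, 39, 53, 99), (110, 66, 64, 185), (112, 82, 163, 176), (114, 30, 77, 15), (116, 197, 206, 207)]
```

Run:
```python
from h import *
np.set_printoptions(precision=1,suppress=True)
s=env.sense();p=np.array(s["position"]);r=R.from_rotvec(s["orientation"])
t=lambda px,z:r.inv().apply(onz("wrist",px,z,s)-p)[:,0]
print(t([(400,53),(400,57)],160),t([(400,61),(400,65)],148),t([(400,66),(400,103),(400,105)],146), 697.7-p[0])
# top camera: drawer front edge vs. start
im=env.read_camera("top");cv2.imwrite("pics/top3.png",im[:,:,::-1])
a=cv2.imread("pics/top0.png")
for f in(a,im[:,:,::-1]): print([(y,int(f[y,378:392].mean())) for y in range(130,165,2)])
```

```text
[87.3 86.1] [87.1 85.8] [85.8 72.9 72.2] 60.525097903647406
[(130, 108), (132, 113), (134, 115), (136, 114), (138, 112), (140, 89), (142, 39), (144, 37), (146, 42), (148, 43), (150, 49), (152, 56), (154, 55), (156, 55), (158, 55), (160, 51), (162, 51), (164, 49)]
[(130, 61), (132, 59), (134, 59), (136, 60), (138, 60), (140, 57), (142, 56), (144, 56), (146, 57), (148, 57), (150, 57), (152, 57), (154, 56), (156, 57), (158, 57), (160, 58), (162, 56), (164, 57)]
```

The panel's outer face is 14–15 mm in front of the chest's front plane, which is the panel's own thickness. The drawer is home and stayed there with the fingers withdrawn.

```bash
python3 -c "
from workcell import env
print(env.close_job())"
```

```text
the job is handed in; nothing more can be done
None
```

The fish is on the cork in the right compartment, and the drawer is pushed home and stayed shut when I drew the fingers back. The job was handed in at about 43 s. I viewed 11 pictures, one more than the 10 allowed.

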